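# Unmould the dried soaps and pack them in the pocketed tub

## Task

The soaps in the mould have dried: first switch the fan fully off with its toggle, then lift every soap out of the mould and drop them one at a time into the tub, each lying down in a pocket of its own. When all are packed, put the lid squarely on the tub, fully down, and let go; leave the other things on the wardrobe top where they are.

Things in the scene. Friction and masses are not known exactly. Their poses are not given: they have to be found in the camera images.
- fan_switch (a joint): toggle of the fan: 0 rad leaning all the way over to the on side, 1 rad all the way over to the off side; stiff enough to stay where it is left
- fan_switch_tip (a point): centre of the toggle's red ball, 26 mm in diameter, 50 mm from the toggle's pivot
- fan_switch_base: fixed white housing of the toggle, 70 x 50 x 25 mm, on the fan's foot; origin centre of its underside (30 mm above the worktop). The toggle leans towards this frame's -x when on and is pushed over to +x for off; the pivot lies 22 mm above the origin. The frame's +y points away from the cage, to the free front of the foot
- fan: white desk fan, fixed, 360 mm tall: foot 200 x 190 x 30 mm, cage 240 mm across whose lowest point is 120 mm above the worktop and which fills x = +50 to +185 mm of its frame; origin centre of the foot's underside; front is -x, where the toggle stands 70 mm ahead of the origin
- mould: grey lower half of a soap mould, fixed, 168 x 204 x 18 mm; origin centre of underside. Six open cavities 64 x 36 mm, 12 mm deep (long side along x), centred at x = -40, 40 mm and y = -68, 0, 68 mm
- soap0: yellow cast soap bar, 60 (x) x 32 (y) x 28 (z) mm, about 60 g; origin at its centre. Lying in a mould cavity it stands 16 mm above the mould. Absent in some starts
- soap1: yellow cast soap bar, 60 (x) x 32 (y) x 28 (z) mm, about 60 g; origin at its centre. Lying in a mould cavity it stands 16 mm above the mould. Absent in some starts
- soap2: green cast soap bar, 60 (x) x 32 (y) x 28 (z) mm, about 60 g; origin at its centre. Lying in a mould cavity it stands 16 mm above the mould. Absent in some starts
- soap3: green cast soap bar, 60 (x) x 32 (y) x 28 (z) mm, about 60 g; origin at its centre. Lying in a mould cavity it stands 16 mm above the mould. Absent in some starts
- soap4: pink cast soap bar, 60 (x) x 32 (y) x 28 (z) mm, about 60 g; origin at its centre. Lying in a mould cavity it stands 16 mm above the mould. Absent in some starts
- soap5: pink cast soap bar, 60 (x) x 32 (y) x 28 (z) mm, about 60 g; origin at its centre. Lying in a mould cavity it stands 16 mm above the mould. Absent in some starts
- tub: clear storage tub, fixed, 147 (x) x 134 (y) x 40 mm high, walls 4 mm, white floor 3 mm thick; blue dividers 3 mm thick rise to 30 mm and make six pockets; origin centre of underside
- pocket0 (a point): centre of the floor of a tub pocket; pocket 68 (x) x 40 (y) mm inside, axes as the tub's
- pocket1 (a point): centre of the floor of a tub pocket; pocket 68 (x) x 40 (y) mm inside, axes as the tub's
- pocket2 (a point): centre of the floor of a tub pocket; pocket 68 (x) x 40 (y) mm inside, axes as the tub's
- pocket3 (a point): centre of the floor of a tub pocket; pocket 68 (x) x 40 (y) mm inside, axes as the tub's
- pocket4 (a point): centre of the floor of a tub pocket; pocket 68 (x) x 40 (y) mm inside, axes as the tub's
- pocket5 (a point): centre of the floor of a tub pocket; pocket 68 (x) x 40 (y) mm inside, axes as the tub's
- lid: loose clear lid with blue edges, 156 (x) x 143 (y) mm, 120 g; origin at the centre of the underside of its locating rim. The rim (133 x 120 mm, 4 mm deep) drops inside the tub's walls, the plate (z = 4 to 8 mm) rests on them; blue bar handle on top, 60 (x) x 14 (y) mm, from z = 8 to 32 mm
- hairbrush: wooden hairbrush lying bristles down, 200 x 55 x 24 mm; origin centre of underside, handle towards -x; bystander
- keys: steel key ring with two keys, about 85 x 40 x 4 mm; origin at the ring's centre; bystander
- incense_holder: blue ceramic incense holder, 68 mm across, 26 mm tall; origin centre of underside; bystander
- lotion_jar: white jar with green cap, 66 mm across, 70 mm tall; origin centre of underside; bystander
- mug: white mug, 80 mm across, 90 mm tall; origin centre of underside; bystander
Things that resemble listed ones, but are neither listed nor needed, are in the scene too. What is shaped like the lid but brown is not meant.

How it is judged:
On the way, in this order (a step that is already met when the one before it is completed fails the run):
1. the fan is switched off (value of joint fan_switch above 0.8 rad), for 0.2 s.
2. every soap lies in a tub pocket of its own (value of joint fan_switch above 0.8 rad and ((horizontal distance between soap0 and pocket0 below 0.009 m and z of soap0 in the frame of pocket0 below 0.021 m) or (horizontal distance between soap0 and pocket1 below 0.009 m and z of soap0 in the frame of pocket1 below 0.021 m) or (horizontal distance between soap0 and pocket2 below 0.009 m and z of soap0 in the frame of pocket2 below 0.021 m) or (horizontal distance between soap0 and pocket3 below 0.009 m and z of soap0 in the frame of pocket3 below 0.021 m) or (horizontal distance between soap0 and pocket4 below 0.009 m and z of soap0 in the frame of pocket4 below 0.021 m) or (horizontal distance between soap0 and pocket5 below 0.009 m and z of soap0 in the frame of pocket5 below 0.021 m)) and ((horizontal distance between soap1 and pocket0 below 0.009 m and z of soap1 in the frame of pocket0 below 0.021 m) or (horizontal distance between soap1 and pocket1 below 0.009 m and z of soap1 in the frame of pocket1 below 0.021 m) or (horizontal distance between soap1 and pocket2 below 0.009 m and z of soap1 in the frame of pocket2 below 0.021 m) or (horizontal distance between soap1 and pocket3 below 0.009 m and z of soap1 in the frame of pocket3 below 0.021 m) or (horizontal distance between soap1 and pocket4 below 0.009 m and z of soap1 in the frame of pocket4 below 0.021 m) or (horizontal distance between soap1 and pocket5 below 0.009 m and z of soap1 in the frame of pocket5 below 0.021 m)) and ((horizontal distance between soap2 and pocket0 below 0.009 m and z of soap2 in the frame of pocket0 below 0.021 m) or (horizontal distance between soap2 and pocket1 below 0.009 m and z of soap2 in the frame of pocket1 below 0.021 m) or (horizontal distance between soap2 and pocket2 below 0.009 m and z of soap2 in the frame of pocket2 below 0.021 m) or (horizontal distance between soap2 and pocket3 below 0.009 m and z of soap2 in the frame of pocket3 below 0.021 m) or (horizontal distance between soap2 and pocket4 below 0.009 m and z of soap2 in the frame of pocket4 below 0.021 m) or (horizontal distance between soap2 and pocket5 below 0.009 m and z of soap2 in the frame of pocket5 below 0.021 m)) and ((horizontal distance between soap3 and pocket0 below 0.009 m and z of soap3 in the frame of pocket0 below 0.021 m) or (horizontal distance between soap3 and pocket1 below 0.009 m and z of soap3 in the frame of pocket1 below 0.021 m) or (horizontal distance between soap3 and pocket2 below 0.009 m and z of soap3 in the frame of pocket2 below 0.021 m) or (horizontal distance between soap3 and pocket3 below 0.009 m and z of soap3 in the frame of pocket3 below 0.021 m) or (horizontal distance between soap3 and pocket4 below 0.009 m and z of soap3 in the frame of pocket4 below 0.021 m) or (horizontal distance between soap3 and pocket5 below 0.009 m and z of soap3 in the frame of pocket5 below 0.021 m)) and ((horizontal distance between soap4 and pocket0 below 0.009 m and z of soap4 in the frame of pocket0 below 0.021 m) or (horizontal distance between soap4 and pocket1 below 0.009 m and z of soap4 in the frame of pocket1 below 0.021 m) or (horizontal distance between soap4 and pocket2 below 0.009 m and z of soap4 in the frame of pocket2 below 0.021 m) or (horizontal distance between soap4 and pocket3 below 0.009 m and z of soap4 in the frame of pocket3 below 0.021 m) or (horizontal distance between soap4 and pocket4 below 0.009 m and z of soap4 in the frame of pocket4 below 0.021 m) or (horizontal distance between soap4 and pocket5 below 0.009 m and z of soap4 in the frame of pocket5 below 0.021 m)) and ((horizontal distance between soap5 and pocket0 below 0.009 m and z of soap5 in the frame of pocket0 below 0.021 m) or (horizontal distance between soap5 and pocket1 below 0.009 m and z of soap5 in the frame of pocket1 below 0.021 m) or (horizontal distance between soap5 and pocket2 below 0.009 m and z of soap5 in the frame of pocket2 below 0.021 m) or (horizontal distance between soap5 and pocket3 below 0.009 m and z of soap5 in the frame of pocket3 below 0.021 m) or (horizontal distance between soap5 and pocket4 below 0.009 m and z of soap5 in the frame of pocket4 below 0.021 m) or (horizontal distance between soap5 and pocket5 below 0.009 m and z of soap5 in the frame of pocket5 below 0.021 m))), for 0.2 s.
3. the lid is on the tub (horizontal distance between lid and tub below 0.007 m and z of lid in the frame of tub between 0.032 and 0.041 m and angle between the x axis of lid and the x axis of tub, either way round below 0.09 rad and angle between lid's own z axis and vertical below 0.05 rad), for 0.2 s.
At the end, for the whole second after the job is handed in: Toggle past 0.8 rad; each soap centre within 9 mm (level) of a pocket centre and at most 21 mm above its floor, one to a pocket; lid centred on the tub within 7 mm, turned under 0.09 rad, level, origin 32 to 41 mm above the tub underside; all at rest (all of step 2 and all of step 3 and linear speed of each of soap0, soap1, soap2, soap3, soap4, soap5, lid below 0.02 m/s); the robot touches nothing.
It fails at once if a bystander (hairbrush, keys, incense holder, jar, mug) is pushed more than 3 cm or tipped over (distance of any of hairbrush, keys, incense_holder, lotion_jar, mug from where it was at the start of the episode above 0.03 m or angle between any of hairbrush, keys, incense_holder, lotion_jar, mug's own z axis and vertical above 0.6 rad).
Of soap0, soap1, soap2, soap3, soap4, soap5 only 4 to 6 are there at a start; the rules pass over those that are not, and their reading is None.
At some moment in a run one of lid, soap0, soap1, soap2, soap3, soap4, soap5 may be knocked a few centimetres aside while the robot is not near it.
Once in a run the grip may slacken for a moment while it holds something.
It also fails if it takes over 210 s, if anything falls off the work surface, if the arm or the gripper's body presses on something with over 40 N, if the wrist force passes 120 N, or if a joint passes its speed limit or range.

## Robot

A 6-joint arm with a two-finger parallel gripper is mounted at the origin on the work surface. World frame = base frame: x ahead of the robot, y to its left, z up, the work surface at z = 0. Lengths are in m, angles in rad, forces in N, time in s.
With the tool pointing down it reaches from about 0.325 to 0.775 m from the base axis. Payload 5.5 kg.
Tool frame: the origin (TCP) lies between the finger pads; the fingertips stand 8 mm ahead of it and the grasp point (between the pads) lies 11 mm behind it (tcp_to_tips is the distance from the TCP to the fingertips, in m); z points along the fingers, y is the line along which they close (so a half turn about z gives the same grasp; the last joint's range is limited). The gripper opens to 88 mm and grips with 3 to 60 N. Pads are 20 mm wide; open, the fingers measure 115 mm over their backs; the gripper's body (75 mm by 178 mm) begins 61 mm behind the grasp point.
Start: joints at [-1.322, 0.091, 1.231, -0, 1.82, -0.057], TCP at [0.181, -0.572, 0.231] pointing down, gripper open.
Joint ranges: [-2.87, 2.87], [-0.86, 2.18], [0.17, 2.46], [-1.51, 4.65], [0.06, 2.69], [-2.65, 2.65]. Speed limits (rad/s): [2.57, 2.57, 3.01, 3.14, 3.14, 3.14].

## Interface

Orientations are given as a unit quaternion [w, x, y, z].
In Python, from bench import * gives the robot as it stands. Calls block until the motion is done:
- move_to(position, orientation): joint-space move of the TCP to a pose.
- move_l(position, speed=0.15, orientation=None): straight line of the TCP; orientation=None keeps the orientation; speed is the mean speed in m/s.
- movej(angles): joint-space move.
- gripper_open() and close(): open the fingers fully, or close them until they stop; the grip force is fixed at half the most.
- hold(seconds).
- inverse_kinematics(position, orientation): joint angles nearest the present ones, or None.
- state(): the state.
- get_image(name): name is "scene" or "top" or "wrist"; returns a dict with "frame" (400x640x3 uint8, blue, green, red), "depth" (400x640 float32, m along the optical axis (not along the pixel's ray), 0 where there is no reading), "camera_matrix" (3x3 intrinsics, pixels), "view" (4x4, takes a point from world to camera coordinates). Camera axes: x right, y up, looking along -z (the intrinsics and any distortion apply to the point x, -y, -z); pixel columns grow to the right and rows downward; lengths in m; the calibration is good to about 2 mm. A picture is of the moment at which its call begins.
A pose or a line that the arm cannot do raises IKError and nothing moves.
- job_done(): hands the job in; it is judged then, once.
The state is a dict: "time": time; "joint_pos": joint angles; "dq": joint speeds; "joint_torque": joint torques, N m; "ee_pos": TCP position; "ee_rot": TCP orientation; "ft_force": force on the tool from outside, world axes, zero at the start; "moment": the same for the moment, N m; "finger_gap": finger opening in m; "finger_force": force on a finger pad.
Only numpy, scipy, OpenCV 4.12 (cv2) and the standard library are available. Lean on these libraries where they do the work, as an engineer would, in place of code of your own. Each camera call takes 0.05 s, during which the arm holds its last target. There are 200 camera calls.

## Working session

There is one attempt and no reset: what is moved stays moved. The work goes in short steps, each a Python script; the robot and the scene stay as the last script left them, time stands still between calls to the robot, and variables do not carry over. Pictures are saved under pics/ and viewed, at most 14 in all, crops included, and the job is handed in when it is done.

```bash
ls; mkdir -p pics; python3 - <<'E'
from bench import *
import cv2,numpy as np
for n in("scene","top"):
    i=get_image(n); cv2.imwrite(f"pics/{n}0.png",i["frame"]); np.savez(f"{n}0.npz",**i); print(n,i["camera_matrix"].tolist(),i["view"].round(3).tolist(),i.keys())
print(state())
E
```

```text
pics
scene [[484.9118445786138, 0.0, 320.66594213288516], [0.0, 484.9118445786138, 197.37396247691], [0.0, 0.0, 1.0]] [[0.184, 0.983, -0.009, -0.154], [-0.746, 0.146, 0.649, 0.316], [0.64, -0.113, 0.76, -1.762], [0.0, 0.0, 0.0, 1.0]] dict_keys(['frame', 'depth', 'camera_matrix', 'view'])
top [[418.274479895407, 0.0, 322.7239265336374], [0.0, 418.274479895407, 200.48562503852435], [0.0, 0.0, 1.0]] [[0.018, -1.0, -0.005, 0.065], [0.982, 0.017, 0.189, -0.547], [-0.189, -0.009, 0.982, -1.228], [0.0, 0.0, 0.0, 1.0]] dict_keys(['frame', 'depth', 'camera_matrix', 'view'])
{'time': 0.1, 'joint_pos': array([-1.32170714e+00,  9.17965146e-02,  1.23172766e+00, -2.75013409e-05,
        1.81983226e+00, -5.66941935e-02]), 'dq': array([ 1.19979471e-05, -7.04677449e-04, -1.47243841e-03,  1.35465281e-04,
        1.18945109e-03,  1.38320523e-03]), 'joint_torque': array([ 3.13472963e-03, -4.47858310e+01, -4.07568133e+01,  7.00731087e-02,
        2.84036854e-02, -1.05123274e-04]), 'ee_pos': array([ 0.18055466, -0.57192354,  0.22963355]), 'ee_rot': array([-8.76534458e-04,  9.88334946e-01,  1.52293326e-01, -9.79728529e-05]), 'ft_force': array([-0.64072302,  0.31284671, -0.27795493]), 'moment': array([-0.04585112,  0.00095699,  0.01465347]), 'finger_force': 0.0, 'finger_gap': 0.0875625801390369}
```

View pics/scene0.png

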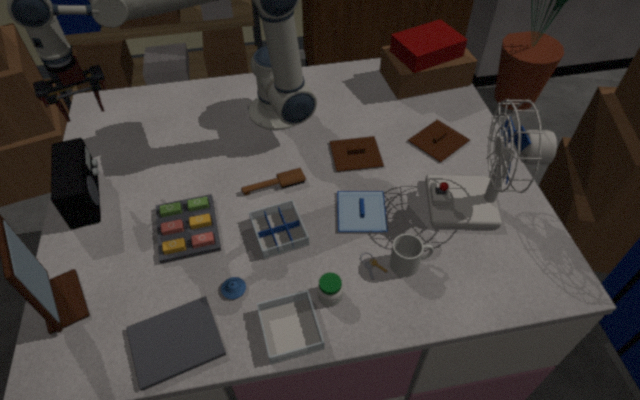

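View pics/top0.png

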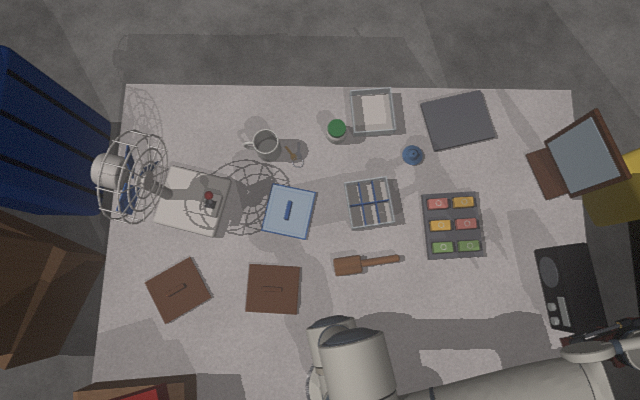

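Top view: the mould with 6 soaps is at (452,225). The divided tub is at (372,203) and the decoy without dividers is at (373,111). The blue-edged lid is at (289,211), with brown decoys at (178,290) and (273,288). The toggle's red ball is at (208,196). Next I'll measure these and check them in a crop.

View pics/crop.png

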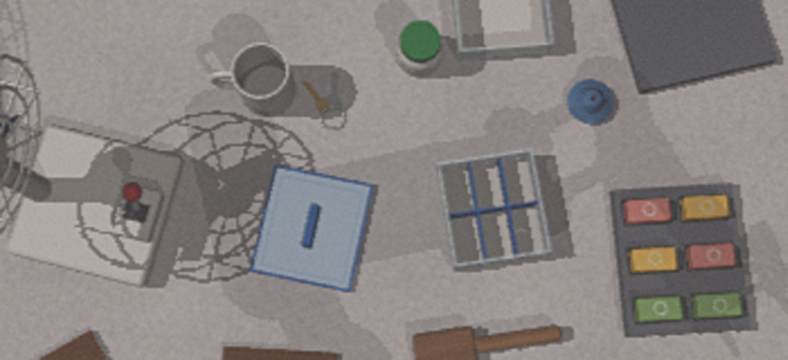

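Crop confirms the choices: blue-edged lid at crop (312,228), divided tub at (497,210), 6 soaps in the mould at (682,258), and the toggle's red ball at (132,190) leaning up-image (+x). Now the poses.

```bash
python3 - <<'E'
from h import *
for n in("top","scene"):
    i=dict(np.load(f"{n}0.npz")); P=xyz(i); X,Y,z=P[...,0],P[...,1],P[...,2]; ok=i["depth"]>0
    def box(x0,x1,y0,y1,z0,z1): return ok&(X>x0)&(X<x1)&(Y>y0)&(Y<y1)&(z>z0)&(z<z1)
    print(n)
    H=hsv(i)
    for b,a,c in blobs(box(.38,.65,-.45,-.2,.031,.05)&(H[...,1]>60),40): print("soap",H[b][:,0].mean().round(),c.round(),rect(P[b]))
    print("mould",rect(P[box(.35,.68,-.46,-.19,.012,.024)]))
    m=box(.42,.68,-.18,.05,.036,.046); print("tub40",m.sum(),rect(P[m]))
    m=box(.42,.68,-.18,.05,.026,.033); print("tub30",m.sum(),rect(P[m]))
    m=box(.4,.65,.05,.28,.006,.016); print("lid",m.sum(),rect(P[m]))
    m=box(.4,.68,.25,.5,.024,.036); print("foot",m.sum(),rect(P[m]),np.median(z[m]))
    m=box(.45,.62,.35,.48,.049,.062); print("housing",m.sum(),rect(P[m]) if m.sum()>4 else "")
    m=box(.40,.70,.36,.46,.08,.13); print("ball",m.sum(),rect(P[m]) if m.sum()>4 else "",P[m].max(0))
    m=box(.2,.6,-.2,.15,.008,.035)&(H[...,0]<20)&(H[...,1]>90); print("brush",rect(P[m]))
E
```

```text
top
soap 19.0 [464. 201.] (array([ 553.7, -361.2]), (58.7, 29.5), -88.3)
soap 3.0 [437. 203.] (array([ 547.9, -281.4]), (58.7, 31.5), -86.9)
soap 3.0 [466. 223.] (array([ 486.6, -366.7]), (60.4, 31.3), -87.2)
soap 19.0 [441. 225.] (array([ 479.7, -287.7]), (59.7, 31.3), -87.5)
soap 44.0 [469. 245.] (array([ 419. , -371.6]), (57.5, 30.3), -87.8)
soap 44.0 [443. 247.] (array([ 412. , -291.6]), (58.9, 30.7), -88.9)
mould (array([ 534.1, -319.7]), (314.4, 179.9), 7.9)
tub40 251 (array([547.3, -67.8]), (147.2, 134.6), 9.8)
tub30 163 (array([546.1, -67.9]), (144.6, 135.0), 9.8)
lid 1656 (array([529.4, 163.1]), (239.7, 226.9), -0.6)
foot 1704 (array([537.2, 452.9]), (188.5, 134.2), -12.7) 0.029719962529528517
housing 260 (array([529. , 417.6]), (69.6, 50.7), -12.1)
ball 66 (array([546.7, 412. ]), (24.0, 21.0), -41.4) [0.55980635 0.42436311 0.11477244]
brush (array([352.7,   5.6]), (325.1, 70.8), -71.2)
scene
soap 45.0 [197. 202.] (array([ 414.4, -294.5]), (59.6, 35.4), -85.8)
soap 45.0 [169. 208.] (array([ 418.4, -374.8]), (59.3, 33.3), -85.8)
soap 20.0 [199. 219.] (array([ 480. , -290.2]), (58.6, 35.3), -85.0)
soap 4.0 [171. 225.] (array([ 487.5, -369.1]), (57.8, 33.8), -87.2)
soap 4.0 [202. 238.] (array([ 549.8, -283.8]), (58.5, 34.1), -83.5)
soap 20.0 [172. 244.] (array([ 555.8, -363.3]), (59.7, 33.2), -85.7)
mould (array([ 533.5, -322.2]), (318.7, 178.6), 8.0)
tub40 324 (array([546.8, -69.7]), (153.6, 134.4), 9.8)
tub30 287 (array([547.7, -70.7]), (149.9, 132.4), 10.0)
lid 1808 (array([526.7, 163.6]), (246.1, 225.3), -0.7)
foot 1518 (array([538.2, 450.1]), (194.5, 137.5), -11.5) 0.030787015095386606
housing 231 (array([530.9, 414.7]), (78.6, 50.5), -13.2)
ball 66 (array([549.3, 408.2]), (24.0, 23.7), 41.0) [0.56283029 0.42328173 0.11582416]
brush (array([344.5,  17.4]), (353.2, 115.5), -63.0)
```

```bash
cat >> h.py <<'E'
def goto(p,yaw,**k):
    """tool-down joint move, choosing the half turn with the wrist nearest mid range"""
    best=None
    for y in(yaw,yaw+np.pi):
        j=inverse_kinematics(p,q(y))
        if j is not None and abs(j[5])<2.6 and (best is None or abs(j[5])<best[0]): best=(abs(j[5]),y)
    move_to(p,q(best[1])); return best[1]
E
python3 - <<'E'
from h import *
close()
a=np.deg2rad(167.6); d=np.array([np.cos(a),np.sin(a),0]); c=np.array([.530,.416,0])
p0=c-.072*d; print(goto(p0+[0,0,.26],a))
move_l(p0+[0,0,.096],.12)
f0=state()["ft_force"]@d
for t in list(np.arange(-.055,.0061,.005)):
    move_l(c+t*d+[0,0,.096],.05); s=state(); f=s["ft_force"]@d-f0
    print(round(t,3),f.round(1))
    if f<-18: break
move_l(c+(t-.03)*d+[0,0,.096],.1); move_l(c+(t-.03)*d+[0,0,.26],.2)
goto([.48,.0,.32],0); gripper_open()
i=get_image("top");np.savez("top1.npz",**i);P=xyz(i)
m=(i["depth"]>0)&(abs(P[...,0]-.53)<.1)&(abs(P[...,1]-.41)<.05)&(P[...,2]>.075)&(P[...,2]<.13)
print(P[m].mean(0), rect(P[m]),state()["time"])
E
```

```text
6.0667644799322895
-0.055 0.1
-0.05 1.5
-0.045 0.7
-0.04 1.0
-0.035 0.3
-0.03 -1.1
-0.025 0.6
-0.02 -0.2
-0.015 0.3
-0.01 1.1
-0.005 0.4
-0.0 0.5
0.005 -5.5
[0.50593471 0.42115579 0.10185471] (array([506.3, 423.5]), (26.0, 24.5), 17.6) 14.5333
```

Toggle is fully over (ball moved from x=0.548 to 0.506). Now the first soap, checking how off-centre closing behaves: the open fingers don't fit between neighbours when centred.

```bash
cat >> h.py <<'E'
U=np.array([np.cos(np.deg2rad(4.4)),np.sin(np.deg2rad(4.4)),0]); MA=np.deg2rad(4.4)
T=np.array([.547,-.069,0]); TA=np.deg2rad(9.8)
TX=np.array([np.cos(TA),np.sin(TA),0]); TY=np.array([-np.sin(TA),np.cos(TA),0])
POCK=[T+a*TX+b*TY for a in(.0355,-.0355) for b in(-.043,0,.043)]
M=np.array([.4837,-.328,0])
def soaps(name="top",z0=.029,z1=.045):
    i=get_image(name); P=xyz(i); H=hsv(i)
    m=(i["depth"]>0)&(P[...,0]>.35)&(P[...,0]<.65)&(P[...,1]>-.46)&(P[...,1]<-.2)&(P[...,2]>z0)&(P[...,2]<z1)&(H[...,1]>60)
    return [(np.r_[r[0]/1000+[.001,-.0015],0],r) for r in (rect(P[b]) for b,a,c in blobs(m,40))]
E
python3 - <<'E'
from h import *
S=soaps(); [print(s[1]) for s in S]
w=lambda s:(s[0]-M)@U
c=min(S,key=lambda s:np.hypot(*(s[0]-[.554,-.362,0])[:2]))[0]; print(c,w((c,)))
o=c+.009*U
goto(o+[0,0,.15],MA); move_l(o+[0,0,.05],.15); move_l(o+[0,0,.029],.04); print(state()["ft_force"])
close(); s=state(); print(s["finger_gap"],s["finger_force"],s["ft_force"],(s["ee_pos"]-c)@U)
for k in range(5):
    s=state()
    if s["finger_gap"]<.035: break
    move_l(c+(.009-.0025*(k+1))*U+[0,0,.029],.03); hold(.2); s=state(); print(s["finger_gap"],s["finger_force"],s["ft_force"],(s["ee_pos"]-c)@U)
E
```

```text
(array([ 553.9, -360.6]), (58.2, 32.7), -85.0)
(array([ 548.1, -281.4]), (59.5, 31.7), -86.6)
(array([ 485.5, -367.3]), (60.9, 30.9), -85.3)
(array([ 479.5, -287.6]), (59.4, 31.5), -88.9)
(array([ 418. , -372.7]), (57.6, 28.1), -88.6)
(array([ 412.2, -292.2]), (59.5, 30.5), -88.8)
[ 0.5549 -0.3621  0.    ] 0.06837403709943213
[ 0.38122637 -0.25895703  0.26865029]
0.032103111773427916 29.98145878314972 [-27.87396932   2.49342916  13.5174018 ] 0.0016172139493557344
```

```bash
cat >> h.py <<'E'
def lift(c,zt=.16):
    move_l(np.r_[c[:2],.029],.04); move_l(np.r_[c[:2],zt],.12); return state()["finger_gap"]
def place(k,zr=.052):
    p=POCK[k]; goto(p+[0,0,.16],TA+np.pi/2); g1=state()["finger_gap"]
    if g1<.028: return "lost",g1
    move_l(p+[0,0,zr+.02],.12); move_l(p+[0,0,zr],.04); hold(.2); g2=state()["finger_gap"]
    gripper_open(); hold(.3); move_l(p+[0,0,.16],.2); return g1,g2
def tubheights():
    i=get_image("top"); P=xyz(i); d=P-T; u,v=d@TX,d@TY; out=[]
    H=hsv(i)
    for p in POCK:
        m=(i["depth"]>0)&(abs(u-(p-T)@TX)<.03)&(abs(v-(p-T)@TY)<.016)&(H[...,1]>60)&((H[...,0]<90)|(H[...,0]>140))
        out.append((int(m.sum()),)+((*np.percentile(P[m][:,2]*1000,[5,50,95]).round(),) if m.sum()>5 else ()))
    return i,out
E
python3 - <<'E'
from h import *
s=state()
print(lift([.5549,-.3621]),place(5),state()["time"])
goto([.45,-.2,.3],MA)
i,o=tubheights(); print(o)
a=i["frame"]; cv2.imwrite("pics/t1.png",cv2.resize(a[160:280,320:520],None,fx=4,fy=4))
E
```

```text
0.031817689564056936 (0.03196763284717686, 0.031448668619647555) 25.5333
[(0,), (0,), (0,), (0,), (0,), (185, np.float64(27.0), np.float64(31.0), np.float64(35.0))]
```

View pics/t1.png

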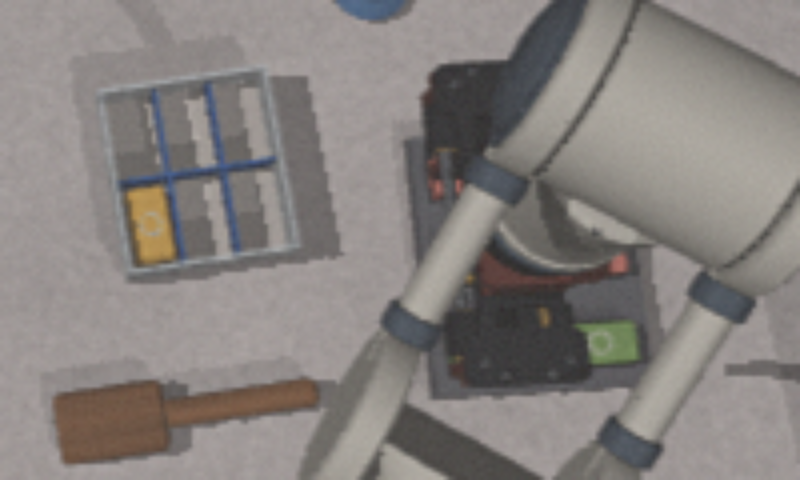

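The first soap lies flat in its pocket (yellow, at (150,225)), with its top at 31 mm as expected. Loop over the rest, stopping on anything unexpected.

```bash
cat > run.py <<'E'
from h import *
import sys
V=np.array([-U[1],U[0],0])
def run(jobs):
    for (r,cidx,k) in jobs:   # row (-1,0,1 along U), column (-1,1 along V), pocket
        goto([.42,.12,.3],MA)
        S=soaps(); exp=M+r*.068*U+cidx*.04*V
        s=min(S,key=lambda s:np.linalg.norm(s[0]-exp)) if S else None
        print("job",r,cidx,k,"n",len(S),s and (s[0]-exp).round(4),s and s[1][1:])
        if s is None or np.linalg.norm(s[0]-exp)>.006: print("STOP soap off",[x[1] for x in S]); return
        c=s[0]*.6+exp*.4; off=.009*r; o=c+off*U
        goto(o+[0,0,.15],MA); move_l(o+[0,0,.05],.15); move_l(o+[0,0,.029],.04)
        if np.linalg.norm(state()["ft_force"])>8: print("STOP contact",state()["ft_force"]); return
        close(); g=lift(c); 
        if g<.028 or g>.037: print("STOP grip",g); return
        res=place(k); print(g,res)
        if res[0]=="lost": return
        goto([.42,.12,.3],MA); o=tubheights()[1]; print(o,round(state()["time"],1))
        if not(o[k][0]>60 and o[k][2]<34): print("STOP seat"); return
E
python3 - <<'E'
from run import *
run([(1,1,2),(-1,-1,4),(-1,1,3)])
E
```

```text
job 1 1 2 n 5 [ 0.0004 -0.0001  0.    ] ((60.0, 31.7), -87.2)
0.03183320399865779 (0.031781825745057286, 0.03181697902075697)
[(0,), (0,), (166, np.float64(27.0), np.float64(31.0), np.float64(35.0)), (0,), (0,), (183, np.float64(26.0), np.float64(31.0), np.float64(35.0))] 40.6
job -1 -1 4 n 4 [0.     0.0008 0.    ] ((59.3, 30.1), -84.9)
0.03228641448429001 (0.03217548952888271, 0.03173945421125076)
[(0,), (0,), (165, np.float64(27.0), np.float64(31.0), np.float64(36.0)), (0,), (162, np.float64(26.0), np.float64(30.0), np.float64(35.0)), (186, np.float64(27.0), np.float64(31.0), np.float64(35.0))] 53.4
job -1 1 3 n 3 [-0.0016 -0.0019  0.    ] ((56.0, 29.3), -85.5)
0.03208274282258509 (0.032042157944251255, 0.0322289578385776)
[(0,), (0,), (167, np.float64(27.0), np.float64(31.0), np.float64(35.0)), (165, np.float64(27.0), np.float64(31.0), np.float64(35.0)), (161, np.float64(28.0), np.float64(31.0), np.float64(35.0)), (187, np.float64(27.0), np.float64(31.0), np.float64(36.0))] 65.8
```

```bash
python3 - <<'E'
from run import *
run([(0,-1,1),(0,1,0)])
i=get_image("top"); P=xyz(i); m=(i["depth"]>0)&(abs(P[...,0]-.52)<.15)&(abs(P[...,1]-.2)<.15)&(P[...,2]>.026)&(P[...,2]<.045)
H=hsv(i); m&=(H[...,0]>95)&(H[...,0]<130)&(H[...,1]>70); [print(a,c,rect(P[b])) for b,a,c in blobs(m)]
cv2.imwrite("pics/t2.png",i["frame"])
E
```

```text
job 0 -1 1 n 2 [0.001  0.0002 0.    ] ((61.2, 31.2), -87.6)
0.03183453748709977 (0.03162929558313103, 0.031828640236200384)
[(0,), (172, np.float64(27.0), np.float64(31.0), np.float64(35.0)), (167, np.float64(27.0), np.float64(31.0), np.float64(36.0)), (168, np.float64(27.0), np.float64(31.0), np.float64(35.0)), (163, np.float64(27.0), np.float64(31.0), np.float64(36.0)), (185, np.float64(27.0), np.float64(31.0), np.float64(36.0))] 78.5
job 0 1 0 n 1 [ 0.0005 -0.0008  0.    ] ((60.9, 31.1), -84.9)
0.03188508453377203 (0.03162585558868845, 0.03146150893092898)
[(185, np.float64(26.0), np.float64(31.0), np.float64(36.0)), (171, np.float64(26.0), np.float64(31.0), np.float64(35.0)), (167, np.float64(26.0), np.float64(31.0), np.float64(36.0)), (171, np.float64(27.0), np.float64(32.0), np.float64(36.0)), (167, np.float64(26.0), np.float64(31.0), np.float64(36.0)), (185, np.float64(26.0), np.float64(31.0), np.float64(35.0))] 90.8
```

View pics/t2.png

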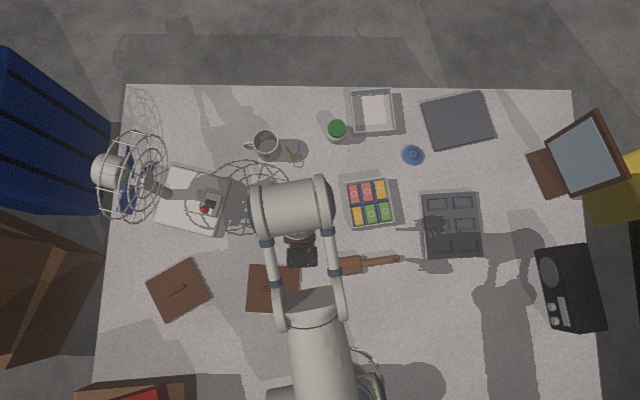

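All six soaps are seated in the tub at (370,202) and the mould is empty. The arm hides the lid, so I'll move it aside and measure the lid.

```bash
cat >> h.py <<'E'
def lid():
    out=[]
    for n in("top","scene"):
        i=get_image(n); P=xyz(i); H=hsv(i); m=(i["depth"]>0)&(P[...,0]>.35)&(P[...,0]<.7)&(P[...,1]>-.2)&(P[...,1]<.35)
        bl=(H[...,0]>95)&(H[...,0]<130)&(H[...,1]>70)
        z=P[...,2]
        for lo,hi in((.022,.045),(.062,.08)):
            for b,a,c in blobs(m&bl&(z>lo)&(z<hi),30): out.append((n,lo,a,c.round(),rect(P[b])))
        p=m&(z>.003)&(z<.02)&(H[...,0]>85)&(H[...,0]<130)&(H[...,1]>40); b=max(blobs(p),key=lambda x:x[1]); out.append((n,"plate",b[1],rect(P[b[0]])))
    return out
E
python3 - <<'E'
from h import *
goto([.45,-.3,.3],MA)
[print(x) for x in lid()]
E
```

```text
('top', 0.022, np.int32(148), array([369., 202.]), (array([547.1, -67.4]), (135.5, 105.4), -21.6))
('top', 0.022, np.int32(85), array([287., 210.]), (array([518.4, 183.7]), (56.9, 13.5), -10.4))
('top', 'plate', np.int32(293), (array([520., 184.]), (156.6, 143.5), -10.9))
('scene', 0.022, np.int32(86), array([361., 207.]), (array([520.2, 181. ]), (63.5, 13.7), -9.4))
('scene', 0.022, np.int32(159), array([276., 227.]), (array([541.4, -83.2]), (129.1, 91.7), 4.0))
('scene', 'plate', np.int32(1340), (array([519.5, 182.1]), (161.9, 145.0), -11.3))
```

```bash
python3 - <<'E'
from h import *
L=np.array([.5195,.183,0]); la=np.deg2rad(-11.0)
y=goto(L+[0,0,.15],la+np.pi/2); move_l(L+[0,0,.05],.15); move_l(L+[0,0,.020],.04); print(state()["ft_force"])
close(); print(state()["finger_gap"],state()["ee_pos"]); move_l(L+[0,0,.03],.05); move_l(L+[0,0,.17],.1)
print(state()["finger_gap"]); y2=y+(TA-la)
move_to(T+[0,0,.17],q(y2)); hold(.3); s=state(); print(s["finger_gap"],s["ee_pos"],s["time"])
for n in("top","scene"):
    i=get_image(n); np.savez(n+"L.npz",**i); P=xyz(i); m=(i["depth"]>0)&(abs(P[...,0]-.547)<.13)&(abs(P[...,1]+.069)<.13)&(P[...,2]>.145)&(P[...,2]<.165); print(n,m.sum(),[(a,rect(P[b])) for b,a,c in blobs(m,100)])
cv2.imwrite("pics/l1.png",i["frame"][150:300,200:400].repeat(3,0).repeat(3,1))
E
```

```text
[-0.17108557 -0.13403966  0.65876152]
0.013642797571489205 [0.51948524 0.18301499 0.01998283]
0.013872890864932338
0.013674816249355843 [ 0.54711894 -0.06805511  0.17004391] 100.425
top 996 [(np.int32(889), (array([505.1, -84.4]), (125.3, 67.9), -80.5))]
scene 1908 [(np.int32(1858), (array([555.8, -67.9]), (144.2, 141.6), -79.6))]
```

View pics/l1.png

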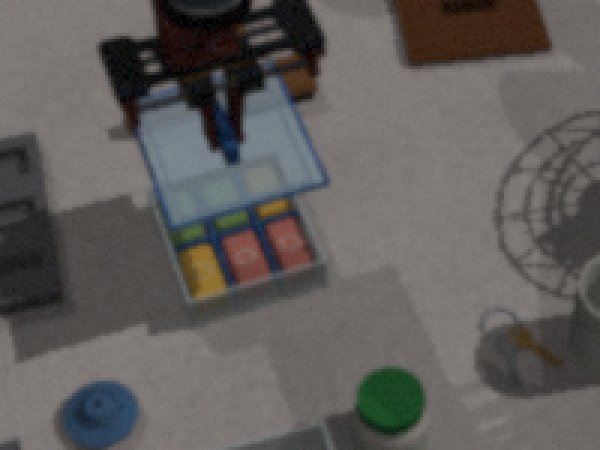

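The lid hangs level and square over the tub (crop (235,140)). Lower it until contact.

```bash
python3 - <<'E'
from h import *
move_l(T+[0,0,.08],.1); hold(.3); f0=state()["ft_force"][2]; print(state()["finger_gap"])
for z in np.arange(.070,.0539,-.002):
    move_l(T+[0,0,z],.02); hold(.1); s=state(); f=s["ft_force"][2]-f0; print(round(z,3),s["ee_pos"].round(4),f.round(1),s["finger_gap"].round(4))
    if f>8: break
E
```

```text
0.013694618494237313Traceback (most recent call last):
  File "<stdin>", line 4, in <module>
AttributeError: 'float' object has no attribute 'round'
```

```bash
python3 - <<'E'
from h import *
f0=-1.2
print(state()["ft_force"])
for z in np.arange(.068,.0539,-.002):
    move_l(T+[0,0,z],.02); hold(.1); s=state(); f=s["ft_force"][2]; print(round(z,3),s["ee_pos"].round(4),round(float(f),1),round(float(s["finger_gap"]),4))
    if f>8: break
E
```

```text
[ 0.97701187  0.69336407 -0.64274187]
0.068 [ 0.547 -0.069  0.068] -1.3 0.0139
0.066 [ 0.547  -0.069   0.0659] -1.4 0.0138
0.064 [ 0.547  -0.069   0.0639] -0.8 0.0136
0.062 [ 0.547 -0.069  0.062] -1.6 0.0139
0.06 [ 0.547 -0.069  0.06 ] -1.2 0.0137
0.058 [ 0.547  -0.069   0.0579] -0.9 0.0139
0.056 [ 0.547 -0.069  0.056] -0.1 0.0138
0.054 [ 0.5471 -0.069   0.056 ] 8.7 0.0137
```

Contact came at exactly the seated height. Release and check.

```bash
python3 - <<'E'
from h import *
move_l(T+[0,0,.056],.02); gripper_open(); hold(.3); move_l(T+[0,0,.2],.1); goto([.40,-.33,.3],MA)
hold(.5)
for n in("top","scene"):
    i=get_image(n); P=xyz(i); H=hsv(i); z=P[...,2]; ok=(i["depth"]>0)&(abs(P[...,0]-.547)<.12)&(abs(P[...,1]+.069)<.12)
    m=ok&(z>.037)&(z<.054); A=np.c_[P[m][:,:2]-T[:2],np.ones(m.sum())]; co=np.linalg.lstsq(A,z[m],rcond=None)[0]
    print(n,"plate",rect(P[m]),"plane",co.round(4)); m=ok&(z>.06)&(z<.08); print("handle",rect(P[m]),P[m][:,2].max())
    if n=="top": b=(i["depth"]>0)&(abs(P[...,0]-.51)<.06)&(abs(P[...,1]-.42)<.05)&(z>.085)&(z<.13); print("ball",P[b].mean(0))
print(state()["time"],state()["finger_gap"])
cv2.imwrite("pics/f.png",i["frame"])
E
```

```text
top plate (array([547.6, -68.4]), (157.2, 143.4), 9.8) plane [ 0.0004 -0.0002  0.0443]
handle (array([546.2, -68.5]), (58.6, 14.7), 10.4) 0.0756225300183221
ball [0.50487225 0.42153477 0.10343978]
scene plate (array([545.8, -70.2]), (161.3, 144.0), 10.0) plane [-0.0007  0.0026  0.045 ]
handle (array([547. , -70.9]), (60.1, 14.1), 9.4) 0.07533489406018544
110.575 0.08766390924703867
```

View pics/f.png

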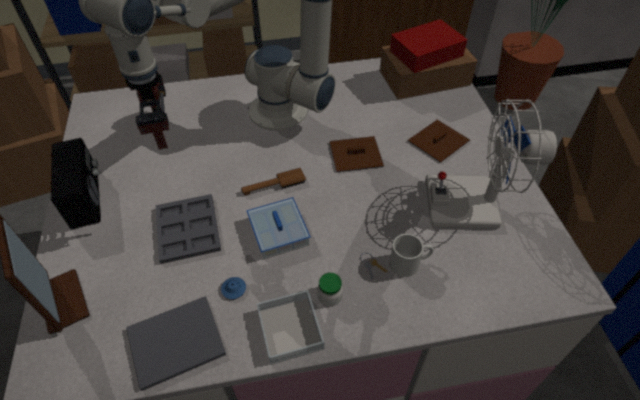

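The lid sits square and level on the tub (at (278,224)), with its plate top at about 44 mm. The bystanders are in place and the toggle is off.

```bash
python3 -c "
from bench import *
print(job_done())"
```

```text
the job is handed in; nothing more can be done
None
```

The job is handed in: the fan is switched off, all six soaps lie flat in their own pockets, and the lid is seated square and level on the tub, with no bystander visibly moved; the hand-in returned no verdict.

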